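Fill the plaster sample tray with the sound casts

ROBOT

A 6-joint arm with a two-finger parallel gripper is mounted at the origin on the work surface. World frame = base frame: x ahead of the robot, y to its left, z up, the work surface at z = 0. Lengths are in m, angles in rad, forces in N, time in s.
With the tool pointing down it reaches from about 0.35 to 1 m from the base axis. Payload 7.1 kg.
Tool frame: the origin (TCP) lies midway between the tips of the shut fingers; the grasp point (between the pads) lies 19 mm behind it; z points along the fingers, y is the line along which they close (so a half turn about z gives the same grasp; the last joint's range is limited). The gripper opens to 85 mm and grips with 20 to 120 N. Pads are 22 mm wide; open, the fingers measure 114 mm over their backs; the gripper's body (76 mm by 85 mm) begins 54 mm behind the grasp point. The pads swing forward as they close: fully open they stand 13 mm farther back than shut.
Start: joints at [1.234, 0.423, 1.63, -0, 1.089, -0.019], TCP at [0.195, 0.594, 0.231] pointing down, gripper open.
Joint ranges: [-3, 3], [-0.9, 2.11], [0.09, 2.58], [-1.31, 4.45], [0.11, 2.69], [-2.54, 2.54]. Speed limits (rad/s): [2.39, 2.39, 3.01, 3.14, 3.14, 3.14].

INTERFACE

Orientations are given as [roll, pitch, yaw] about the fixed x, y, z axes, in that order (R = Rz(yaw) Ry(pitch) Rx(roll)).
In Python, from cell import robot gives the robot as it stands.
- The arm moves only by the tool move_arm, never from a script. Its argument "plan" is a list of rows, each a list of 3 entries, a list of its own where there are three numbers: the shift along the tool's x, y, z in mm, then the turn about the tool's z in degrees, then the closure in counts, from 0 (fully open) to 255 (shut). A call has exactly 8 rows; each row shifts and turns the commanded pose from where the row before left it, along the tool's axes as they then stand; what a row does not reach is not made up. A row lasts 1/10 s, in which the tool goes at most 50 mm and 8.59 degrees, less where a joint would pass 70% of its speed; a pose out of reach is approached as far as the arm can. A call is refused whole if a number of a shift passes 50 or a number of a turn 8.59, either way. A call with a gripper value outside its range is refused whole. The fingers move at their own pace and stop on an object; the grip force is fixed at half the most. Time passes only in rows, so rows that do not move let the fingers close, or fill a call up. It gives the time, the measured TCP pose, the force, the opening and the grip force at its end, in the units of the state.
- robot.read_state(): the state, without advancing time (a new reading comes with each control period).
- robot.grab_frame(name): name is "scene" or "top" or "wrist"; returns a dict with "image" (400x640x3 uint8, red, green, blue), "K" (3x3 intrinsics, pixels), "T" (4x4, takes a point from camera to world coordinates). Camera axes: x right, y up, looking along -z (the intrinsics and any distortion apply to the point x, -y, -z); pixel columns grow to the right and rows downward; lengths in m; the calibration is good to about 2 mm. A picture is of the moment at which its call begins. There is no depth.
- robot.job_done(): hands the job in; it is judged then, once.
The state is a dict: "t": time; "joint_positions": joint angles; "qvel": joint speeds; "tau": joint torques, N m; "position": TCP position; "tool_rot": TCP orientation; "wrist_force": force on the tool from outside, world axes, zero at the start; "wrist_torque": the same for the moment, N m; "grip_width": finger opening in m; "grasp_force": force on a finger pad.
Only numpy, scipy, OpenCV 4.12 (cv2) and the standard library are available. Lean on these libraries where they do the work, as an engineer would, in place of code of your own. Each camera call takes 0.05 s, during which the arm holds its last target. There are 200 camera calls.

TASK

Fill the wooden sample tray with the four sound plaster casts from the bench: lay each one face up and flat on the floor of the recess that is cut to its shape (rosette in the large round one, ball finial in the small round one, square nailhead in the square one, whole moulding in the long one). Set them down gently, since plaster chips if it is dropped, and leave the broken rosette and the snapped-off moulding stump where they lie.

Things in the scene. Friction and masses are not known exactly. Their poses are not given: they have to be found in the camera images.
- rosette: White plaster, told from the others by its shape, lies face up on the bench. Whole round ornament: a disc 60 mm in diameter and 24 mm high with upright sides; eight petals and a centre boss rise from its top to 34 mm. 55 to 100 g. Origin: centre of the underside; z up.
- nailhead: White plaster, told from the others by its shape, lies face up on the bench. Square ornament: a plinth 50 x 50 mm, 24 mm high with upright sides, with a low pyramid on top (36 mm in all). 55 to 100 g. Origin: centre of the underside; x and y square to its sides; z up.
- moulding: White plaster, told from the others by its shape, lies face up on the bench. Whole length of cornice moulding: 84 mm long (its x), 34 mm wide (its y) with upright sides to 24 mm high, then a narrower step and a round bead to 36 mm. 60 to 110 g. Origin: centre of the underside; z up.
- finial: White plaster, told from the others by its shape, lies face up on the bench. Ball finial: a round plinth 40 mm in diameter and 24 mm high with upright sides, then a neck and a ball of 31 mm; 62 mm high in all. 40 to 75 g. Origin: centre of the underside; z up.
- broken_rosette: Spoilt cast, stays on the bench: the same white plaster disc as the rosette (60 mm across, 24 mm high, petals to 31 mm) but with a third of the round broken out like a slice of cake. Origin: centre of the former disc's underside; z up; the gap lies between about 225 and 355 degrees from its x towards y.
- broken_moulding: Spoilt cast, stays on the bench: a stump of the same white plaster moulding (34 mm wide, 36 mm high) snapped off short, about 50 mm long, with a jagged +x end. Origin: on the underside, 24 mm from the sound -x end; x along it, z up. Hammer, chisel and mould block lie clear, beyond x = 0.70 m.
- block_round: Plywood block, 109 x 109 x 14 mm, with the larger round recess, 76 mm in diameter, 7 mm deep, flat dark-lined floor. One of four that fill a fixed wooden tray two by two, in any order (240 x 240 mm, rim flush with block tops, 20 mm over the bench). Origin: centre of the block's underside; recess floor 7 mm above it, 13 mm over the bench. z up; x and y along the tray's sides.
- block_small_round: Plywood block, 109 x 109 x 14 mm, with the smaller round recess, 56 mm in diameter, 7 mm deep, flat dark-lined floor. One of four that fill a fixed wooden tray two by two, in any order (240 x 240 mm, rim flush with block tops, 20 mm over the bench). Origin: centre of the block's underside; recess floor 7 mm above it, 13 mm over the bench. z up; x and y along the tray's sides.
- block_square: Plywood block, 109 x 109 x 14 mm, with a square recess, 66 x 66 mm, 7 mm deep, flat dark-lined floor. One of four that fill a fixed wooden tray two by two, in any order (240 x 240 mm, rim flush with block tops, 20 mm over the bench). Origin: centre of the block's underside; recess floor 7 mm above it, 13 mm over the bench. z up; x and y along the recess's sides.
- block_oblong: Plywood block, 109 x 109 x 14 mm, with an oblong recess, 100 mm (along its x) by 50 mm (along its y), 7 mm deep, flat dark-lined floor. One of four that fill a fixed wooden tray two by two, in any order (240 x 240 mm, rim flush with block tops, 20 mm over the bench). Origin: centre of the block's underside; recess floor 7 mm above it, 13 mm over the bench. z up; x along the recess's length.
Mind the look-alikes: they are no part of the job. What is shaped like the moulding but green, pink or purple is not meant.

How it is judged:
At the end, for the whole second after the job is handed in: Each of the four sound casts rests flat on the floor of its own recess (underside within 3 mm of the floor, centre within 14 mm of the recess's centre, tilt under 0.06 rad), at rest and released; both spoilt casts are within 25 mm of where they lay (horizontal distance between rosette and block_round below 0.014 m and z of rosette in the frame of block_round between 0.004 and 0.0095 m and angle between each of rosette, nailhead, moulding, finial's own z axis and vertical below 0.06 rad and linear speed of each of rosette, nailhead, moulding, finial below 0.01 m/s and angular speed of each of rosette, nailhead, moulding, finial below 0.1 rad/s and horizontal distance between nailhead and block_square below 0.014 m and z of nailhead in the frame of block_square between 0.004 and 0.0095 m and horizontal distance between moulding and block_oblong below 0.014 m and z of moulding in the frame of block_oblong between 0.004 and 0.0095 m and horizontal distance between finial and block_small_round below 0.014 m and z of finial in the frame of block_small_round between 0.004 and 0.0095 m and distance of each of broken_rosette, broken_moulding from where it was at the start of the episode below 0.025 m); the robot touches nothing.
It fails at once if a spoilt cast is moved from where it lies (25 mm or more) (distance of any of broken_rosette, broken_moulding from where it was at the start of the episode above 0.025 m).
It fails at once if a sound cast is dropped or flung: it moves faster than 0.6 m/s while not in the gripper (a free fall of some 20 mm) ((linear speed of rosette above 0.6 m/s and contact force between rosette and the fingers below 0.05 N) or (linear speed of nailhead above 0.6 m/s and contact force between nailhead and the fingers below 0.05 N) or (linear speed of moulding above 0.6 m/s and contact force between moulding and the fingers below 0.05 N) or (linear speed of finial above 0.6 m/s and contact force between finial and the fingers below 0.05 N)).
It also fails if it takes over 99 s, if anything falls off the work surface, if the arm or the gripper's body presses on something with over 40 N, if the wrist force passes 120 N, or if a joint passes its speed limit or range.

## Working session

There is one attempt and no reset: what is moved stays moved. The work goes in short steps, Python scripts to look and compute and a tool call to move; the robot and the scene stay as the last step left them, time stands still between calls to the robot, and variables do not carry over. Pictures are saved under pics/ and viewed, at most 14 in all, crops included, and the job is handed in when it is done.

Besides the shell and the picture viewer there is one more tool, called after "Call:" by a JSON object that holds its "name" and its "arguments". move_arm: Moves the arm, as the interface text tells. Its arguments: {"type":"object","properties":{"plan":{"type":"array"}},"required":["plan"]}

```bash
mkdir -p pics; ls; python3 - <<'E'
from cell import robot
import cv2
for n in("scene","top"):
    f=robot.grab_frame(n); cv2.imwrite(f"pics/{n}0.png",f["image"][:,:,::-1]); print(n,f["K"].round(1).tolist(),f["T"].round(4).tolist())
s=robot.read_state(); print(s)
E
```

```text
pics
scene [[375.7, 0.0, 320.2], [0.0, 375.7, 201.0], [0.0, 0.0, 1.0]] [[0.325, -0.6907, 0.646, 1.0443], [0.9457, 0.2327, -0.2269, -0.2237], [0.0064, 0.6846, 0.7289, 0.6965], [0.0, 0.0, 0.0, 1.0]]
top [[370.9, 0.0, 318.4], [0.0, 370.9, 200.2], [0.0, 0.0, 1.0]] [[0.0038, 0.9919, -0.1268, 0.4013], [-0.9999, 0.0055, 0.0126, 0.0016], [0.0131, 0.1268, 0.9918, 0.8904], [0.0, 0.0, 0.0, 1.0]]
{'t': 0.1, 'joint_positions': array([ 1.23400066e+00,  4.23777036e-01,  1.63057039e+00,  6.48991195e-07,
        1.08859622e+00, -1.90374607e-02]), 'qvel': array([-0.0010737 , -0.00165202, -0.0020887 , -0.00040718, -0.00147834,
       -0.00200841]), 'tau': array([ 2.37788154e-04, -5.58422542e+01, -2.82446891e+01,  9.62797390e-05,
        3.05606656e-03, -9.91682725e-06]), 'position': array([0.19511632, 0.59326964, 0.23063251]), 'tool_rot': array([-3.14024192e+00, -2.62923043e-05,  2.82383412e+00]), 'wrist_force': array([-0.5817808 , -0.71075988, -0.01146218]), 'wrist_torque': array([ 0.0075513 , -0.01120583,  0.04540503]), 'grasp_force': 0.0, 'grip_width': 0.08536044910294652}
```

View pics/top0.png

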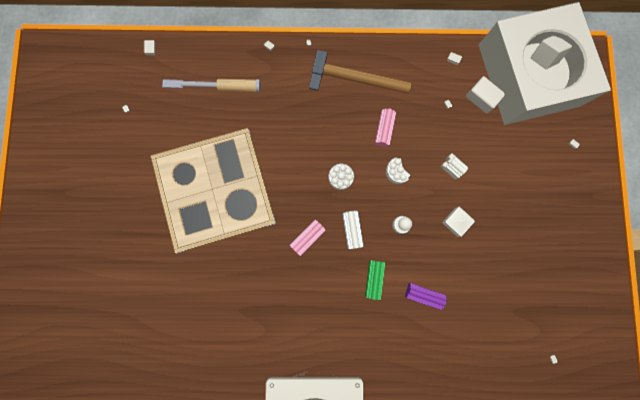

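View pics/scene0.png

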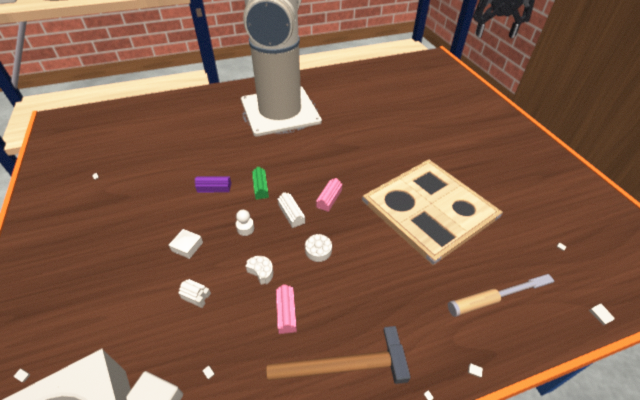

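The top view shows rosette (341,176), broken rosette (398,170), stump (455,165), moulding (353,230), finial (402,224) and nailhead (459,221). The recesses are small round (184,173), oblong (229,160), square (196,217) and large round (241,204). The scene view confirms the same layout.

```bash
cat > h.py <<'E'
import numpy as np, cv2
def cast(f,uv,z):
    uv=np.atleast_2d(uv).astype(float);K=f["K"];T=f["T"]
    d=np.c_[(uv[:,0]-K[0,2])/K[0,0],-(uv[:,1]-K[1,2])/K[1,1],-np.ones(len(uv))]@T[:3,:3].T
    return T[:3,3]+d*((z-T[2,3])/d[:,2])[:,None]
def proj(f,p):
    c=f["T"][:3,:3].T@(np.array(p)-f["T"][:3,3]);K=f["K"]
    return np.array([K[0,0]*c[0]/-c[2]+K[0,2],K[1,1]*c[1]/c[2]+K[1,2]])
def blobs(mask,amin,amax):
    return [c for c in cv2.findContours(mask,cv2.RETR_EXTERNAL,cv2.CHAIN_APPROX_NONE)[0] if amin<cv2.contourArea(c)<amax]
def masks(im):
    h=cv2.cvtColor(im,cv2.COLOR_RGB2HSV)
    w=cv2.inRange(h,(0,0,100),(180,60,255)); d=cv2.inRange(h,(0,0,20),(180,90,110))
    return w,d
def rect(f,c,z):
    p=cast(f,c.reshape(-1,2),z)[:,:2]
    (x,y),(w,hh),a=cv2.minAreaRect((p*1000).astype(np.float32))
    return round(x),round(y),round(w),round(hh),round(a,1)
E
cat > m.py <<'E'
from cell import robot; from h import *
for n in("top","scene"):
    f=robot.grab_frame(n); w,d=masks(f["image"])
    for nm,m,z in(("white",w,.018),("dark",d,.013)):
        for c in blobs(m,150,2500):
            M=cv2.moments(c);u=np.array([M['m10'],M['m01']])/M['m00']
            p=cast(f,u,z)[0]
            if .3<p[0]<.72 and -.45<p[1]<.5: print(n,nm,u.round(),(p[:2]*1000).round(),"rect",rect(f,c,z if nm=='dark' else .024),cv2.contourArea(c))
E
python3 m.py
```

```text
top white [402. 224.] [ 457. -207.] rect (456, -205, 42, 40, 88.8) 250.0
top white [245. 223.] [457. 163.] rect (459, 160, 16, 105, 16.3) 161.5
top white [353. 230.] [444. -90.] rect (444, -90, 88, 38, 8.8) 557.5
top white [458. 221.] [ 464. -341.] rect (464, -339, 56, 57, 47.2) 534.0
top white [197. 217.] [471. 276.] rect (469, 277, 63, 63, 17.1) 611.0
top white [241. 204.] [502. 174.] rect (501, 172, 68, 71, 0.3) 707.5
top white [341. 176.] [571. -63.] rect (570, -63, 61, 61, 45.3) 498.0
top white [397. 171.] [ 584. -197.] rect (583, -194, 63, 49, 27.9) 402.5
top white [454. 166.] [ 597. -337.] rect (595, -334, 56, 44, 47.6) 365.0
top white [181. 156.] [617. 319.] rect (614, 322, 22, 105, 16.6) 157.0
top white [229. 161.] [606. 206.] rect (605, 204, 96, 48, 17.2) 740.0
top dark [195. 218.] [470. 281.] rect (470, 281, 61, 61, 16.9) 616.5
top dark [184. 173.] [576. 313.] rect (576, 313, 46, 48, 0.4) 313.5
top dark [227. 159.] [613. 211.] rect (608, 208, 94, 44, 16.7) 546.5
scene white [193. 292.] [ 599. -336.] rect (602, -336, 70, 42, 47.4) 528.0
scene white [260. 268.] [ 587. -196.] rect (590, -195, 73, 51, 30.0) 502.0
scene white [318. 247.] [575. -63.] rect (578, -64, 58, 73, 71.3) 564.5
scene white [185. 243.] [ 469. -340.] rect (473, -339, 66, 62, 47.0) 584.0
scene white [244. 223.] [ 452. -205.] rect (455, -203, 39, 79, 79.8) 338.5
scene white [475. 219.] [615. 318.] rect (619, 320, 20, 100, 12.6) 164.5
scene white [291. 210.] [447. -89.] rect (448, -91, 113, 41, 8.4) 504.0
scene dark [433. 229.] [607. 210.] rect (605, 210, 95, 43, 17.2) 526.5
scene dark [463. 208.] [574. 314.] rect (574, 315, 47, 45, 26.7) 196.0
scene dark [399. 201.] [501. 177.] rect (501, 176, 70, 62, 71.4) 388.5
scene dark [430. 183.] [469. 282.] rect (468, 283, 58, 57, 17.8) 305.0
```

```bash
cat > go.py <<'E'
import sys,numpy as np
from cell import robot
def go(x,y,z=None,yaw=None):
    s=robot.read_state();p=s["position"]*1000;a=s["tool_rot"][2]
    d=np.array([x,y])-p[:2]
    print("t",round(s["t"],2),"pos",p.round(1),"yaw",round(np.degrees(a),1),"tool dx,dy,dz",(d@[np.cos(a),np.sin(a)]).round(1),(d@[np.sin(a),-np.cos(a)]).round(1),None if z is None else round(p[2]-z,1),
      "turn",None if yaw is None else round((np.degrees(a)-yaw+180)%360-180,1),"w",s["grip_width"].round(4),"q6",s["joint_positions"][5].round(2), s["tool_rot"].round(3))
v=[float(a) for a in sys.argv[1:]]
go(*v)
E
python3 go.py 573 -63 150 161.8
```

```text
Traceback (most recent call last):
  File "go.py", line 9, in <module>
    go(*v)
    ~~^^^^
  File "go.py", line 7, in go
    "turn",None if yaw is None else round((np.degrees(a)-yaw+180)%360-180,1),"w",s["grip_width"].round(4),"q6",s["joint_positions"][5].round(2), s["tool_rot"].round(3))
                                                                                 ^^^^^^^^^^^^^^^^^^^^^
AttributeError: 'float' object has no attribute 'round'
```

Call:
{"name": "move_arm", "arguments": {"plan": [[[-35,-31,5],0,0],[[-35,-31,5],0,0],[[-35,-31,5],0,0],[[-35,-31,5],0,0],[[-35,-31,5],0,0],[[-35,-31,5],0,0],[[-35,-31,5],0,0],[[-35,-31,5],0,0]]}}

```text
t: 1.0
position: [0.3844, 0.269, 0.1913]
tool_rot: [3.141, 0.0, 2.824]
wrist_force: [0.2, 0.2, -0.6]
grip_width: 0.0852
grasp_force: 0.0
```

Call:
{"name": "move_arm", "arguments": {"plan": [[[-35,-31,5],0,0],[[-35,-31,5],0,0],[[-35,-31,5],0,0],[[-35,-31,5],0,0],[[-35,-31,5],0,0],[[-35,-31,5],0,0],[[-35,-31,5],0,0],[[-35,-31,5],0,0]]}}

```text
t: 1.8
position: [0.5729, -0.0544, 0.1511]
tool_rot: [3.142, -0.0, 2.823]
wrist_force: [-0.2, 0.2, 0.8]
grip_width: 0.0856
grasp_force: 0.0
```

```bash
python3 go.py 573 -63 8 161.8; python3 - <<'E'
from cell import robot; from h import *
f=robot.grab_frame("wrist"); cv2.imwrite("pics/w1.png",f["image"][:,:,::-1]); print(f["T"].round(3).tolist(),proj(f,[.573,-.063,.024]))
E
```

```text
[[0.313, -0.908, -0.279, 0.501], [0.95, 0.298, 0.093, -0.031], [-0.001, -0.294, 0.956, 0.295], [0.0, 0.0, 0.0, 1.0]] [309.26605253 190.73618491]Traceback (most recent call last):
  File "go.py", line 9, in <module>
    go(*v)
    ~~^^^^
  File "go.py", line 7, in go
    "turn",None if yaw is None else round((np.degrees(a)-yaw+180)%360-180,1),"w",s["grip_width"].round(4),"q6",s["joint_positions"][5].round(2), s["tool_rot"].round(3))
                                                                                 ^^^^^^^^^^^^^^^^^^^^^
AttributeError: 'float' object has no attribute 'round'
```

View pics/w1.png

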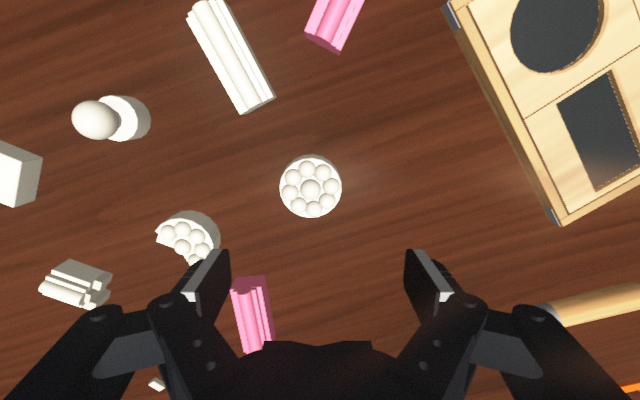

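The wrist view puts the rosette centre at (310,187), within 2 mm of the prediction. The tray is top right and the broken rosette is clear of the left finger.

```bash
sed -i 's/s\["grip_width"\].round(4)/round(s["grip_width"],4)/' go.py; python3 - <<'E'
from cell import robot; from h import *
f=robot.grab_frame("wrist"); w,d=masks(f["image"])
for nm,m,z in(("white",w,.014),("dark",d,.013)):
    for c in blobs(m,1500,20000):
        print(nm,c.reshape(-1,2).mean(0).round(),rect(f,c,z))
E
python3 go.py 573 -63 8 161.8
```

```text
white [ 80. 280.] (596, -340, 73, 57, 48.3)
white [195. 235.] (584, -196, 63, 58, 29.7)
white [314. 180.] (572, -62, 61, 62, 71.7)
white [ 18. 168.] (475, -332, 41, 64, 47.2)
white [114. 112.] (454, -215, 71, 41, 80.7)
white [234.  49.] (441, -90, 92, 37, 8.8)
dark [606. 122.] (608, 211, 97, 46, 17.0)
dark [560.  25.] (514, 174, 72, 48, 71.6)
t 1.9 pos [574.9 -57.  150.9] yaw 161.5 tool dx,dy,dz -0.1 -6.3 142.9 turn -0.3 w 0.0851 q6 -1.37 [-3.141e+00  2.000e-03  2.819e+00]
```

Call:
{"name": "move_arm", "arguments": {"plan": [[[1,-5,20],0,0],[[0,0,35],0,0],[[0,0,35],0,0],[[0,0,25],0,0],[[0,0,18],0,0],[[0,0,10],0,0],[[0,0,0],0,0],[[0,0,0],0,0]]}}

```text
t: 2.7
position: [0.5701, -0.0567, 0.0089]
tool_rot: [3.141, 0.001, 2.824]
wrist_force: [-0.2, 0.0, 0.3]
grip_width: 0.0859
grasp_force: 0.0
```

Call:
{"name": "move_arm", "arguments": {"plan": [[[0,0,0],0,30],[[0,0,0],0,60],[[0,0,0],0,120],[[0,0,0],0,160],[[0,0,0],0,160],[[0,0,0],0,160],[[0,0,0],0,160],[[0,0,0],0,160]]}}

```text
t: 3.5
position: [0.5703, -0.057, 0.0099]
tool_rot: [3.141, 0.001, 2.824]
wrist_force: [-1.8, 1.0, 11.1]
grip_width: 0.0573
grasp_force: 61.8
```

```bash
python3 go.py 502 177 22 161.8
```

```text
t 3.5 pos [570.3 -57.    9.9] yaw 161.8 tool dx,dy,dz 138.0 200.9 -12.1 turn -0.0 w 0.0573 q6 -1.37 [3.141e+00 1.000e-03 2.824e+00]
```

Call:
{"name": "move_arm", "arguments": {"plan": [[[0,0,-5],0,160],[[0,0,-20],0,160],[[0,0,-35],0,160],[[0,0,-25],0,160],[[10,15,-15],0,160],[[25,36,0],0,160],[[25,36,0],0,160],[[25,36,0],0,160]]}}

```text
t: 4.3
position: [0.527, 0.0876, 0.109]
tool_rot: [3.141, 0.001, 2.823]
wrist_force: [-0.1, 0.2, -1.4]
grip_width: 0.0569
grasp_force: 64.2
```

Call:
{"name": "move_arm", "arguments": {"plan": [[[25,36,0],0,160],[[18,26,0],0,160],[[10,15,0],0,160],[[0,0,0],0,160],[[0,0,0],0,160],[[0,0,0],0,160],[[0,0,0],0,160],[[0,0,0],0,160]]}}

```text
t: 5.1
position: [0.5014, 0.1754, 0.1083]
tool_rot: [-3.142, -0.0, 2.822]
wrist_force: [-0.2, 0.1, -1.5]
grip_width: 0.0574
grasp_force: 64.2
```

```bash
python3 go.py 502 177 22 161.8; python3 - <<'E'
from cell import robot; from h import *
f=robot.grab_frame("wrist"); cv2.imwrite("pics/w2.png",f["image"][:,:,::-1]); print(proj(f,[.502,.177,.013]),proj(f,list(robot.read_state()["position"])))
E
python3 go.py 502 177 22 161.8
```

```text
t 5.1 pos [501.4 175.4 108.3] yaw 161.7 tool dx,dy,dz -0.1 1.7 86.3 turn -0.1 w 0.0574 q6 -0.94 [-3.142 -0.     2.822]
[319.9839219  198.05344631] [318.51309765 251.08206641]
t 5.15 pos [501.4 175.5 108.3] yaw 161.7 tool dx,dy,dz -0.1 1.6 86.3 turn -0.1 w 0.0577 q6 -0.94 [-3.142  0.     2.823]
```

View pics/w2.png

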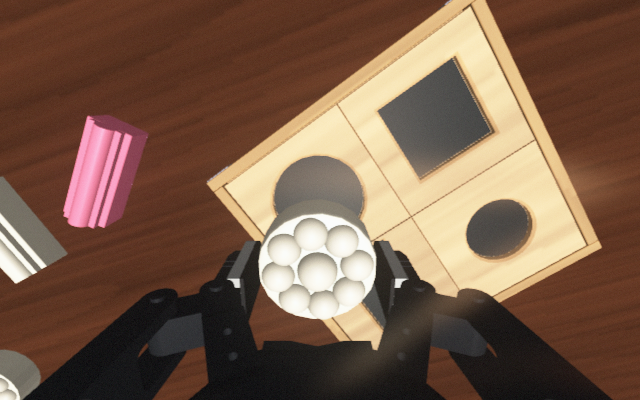

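The recess circle is at (319,200), as predicted. The held rosette's rim is centred near (318,266).

```bash
python3 - <<'E'
from cell import robot; from h import *
f=robot.grab_frame("wrist"); print(f["K"][0,0],cast(f,[317.5,266],.124),cast(f,[[260,266],[377,266],[318,320]],.122).round(4).tolist(), cast(f,[319,200],.014))
E
```

```text
297.06248280938445 [[0.50101919 0.17516479 0.124     ]] [[0.4932, 0.1478, 0.122], [0.5113, 0.2027, 0.122], [0.5326, 0.165, 0.122]] [[0.50302808 0.17589239 0.014     ]]
```

Call:
{"name": "move_arm", "arguments": {"plan": [[[0,1.5,20],0,160],[[0,0,25],0,160],[[0,0,20],0,160],[[0,0,12],0,160],[[0,0,5],0,160],[[0,0,2],0,160],[[0,0,0],0,160],[[0,0,0],0,160]]}}

```text
t: 6.0
position: [0.5022, 0.1778, 0.0251]
tool_rot: [3.141, 0.001, 2.824]
wrist_force: [-0.7, -0.2, -0.9]
grip_width: 0.0572
grasp_force: 64.2
```

Call:
{"name": "move_arm", "arguments": {"plan": [[[0,0,0.5],0,160],[[0,0,0.5],0,160],[[0,0,0],0,120],[[0,0,0],0,80],[[0,0,0],0,40],[[0,0,0],0,10],[[0,0,0],0,0],[[0,0,0],0,0]]}}

```text
t: 6.8
position: [0.5016, 0.1777, 0.0233]
tool_rot: [3.142, 0.0, 2.824]
wrist_force: [-0.2, 0.9, -0.2]
grip_width: 0.0851
grasp_force: 0.0
```

```bash
python3 go.py 444 -90 120 188.7
```

```text
t 6.8 pos [501.6 177.7  23.3] yaw 161.8 tool dx,dy,dz -28.9 -272.3 -96.7 turn -26.9 w 0.0851 q6 -0.93 [3.142 0.    2.824]
```

Call:
{"name": "move_arm", "arguments": {"plan": [[[0,0,-15],0,0],[[0,0,-40],0,0],[[0,0,-40],0,0],[[-3,-30,-5],0,0],[[-5,-46,0],0,0],[[-5,-46,0],0,0],[[-5,-46,0],0,0],[[-5,-46,0],0,0]]}}

```text
t: 7.6
position: [0.4563, -0.0343, 0.1245]
tool_rot: [3.141, 0.001, 2.824]
wrist_force: [1.0, -0.1, 0.3]
grip_width: 0.0854
grasp_force: 0.0
```

Call:
{"name": "move_arm", "arguments": {"plan": [[[-4,-36,0],0,0],[[-2,-22,0],0,0],[[0,0,0],-6.7,0],[[0,0,0],-6.7,0],[[0,0,0],-6.7,0],[[0,0,0],-6.8,0],[[0,0,0],0,0],[[0,0,0],0,0]]}}

```text
t: 8.4
position: [0.4443, -0.0898, 0.124]
tool_rot: [-3.141, 0.001, -2.993]
wrist_force: [0.3, -0.0, -1.0]
grip_width: 0.0858
grasp_force: 0.0
```

```bash
cat > wm.py <<'E'
from cell import robot; from h import *
import sys
f=robot.grab_frame("wrist"); w,d=masks(f["image"]); p=robot.read_state()["position"]
if len(sys.argv)>1: cv2.imwrite(sys.argv[1],f["image"][:,:,::-1])
for nm,m,z in(("white",w,.018),("dark",d,.013)):
    for c in blobs(m,1500,30000):
        r=rect(f,c,z)
        if np.hypot(r[0]-1e3*p[0],r[1]-1e3*p[1])<120: print(nm,c.reshape(-1,2).mean(0).round(),r,"bbox",cv2.boundingRect(c))
E
python3 wm.py; python3 go.py 443 -90 9 188.7
```

```text
white [319. 194.] (448, -88, 94, 35, 8.8) bbox (299, 145, 42, 103)
t 8.45 pos [444.3 -89.8 123.8] yaw -171.5 tool dx,dy,dz 1.3 0.0 114.8 turn -0.2 w 0.0854 q6 -1.95 [-3.141e+00  1.000e-03 -2.993e+00]
```

Call:
{"name": "move_arm", "arguments": {"plan": [[[0,-0.5,20],0,0],[[0,0,35],0,0],[[0,0,30],0,0],[[0,0,18],0,20],[[0,0,9],0,40],[[0,0,3],0,60],[[0,0,0],0,80],[[0,0,0],0,100]]}}

```text
t: 9.25
position: [0.4449, -0.0904, 0.0091]
tool_rot: [-3.141, 0.001, -2.99]
wrist_force: [0.6, 0.7, 0.1]
grip_width: 0.052
grasp_force: 0.0
```

Call:
{"name": "move_arm", "arguments": {"plan": [[[0,0,0],0,120],[[0,0,0],0,140],[[0,0,0],0,160],[[0,0,0],0,180],[[0,0,0],0,210],[[0,0,0],0,210],[[0,0,0],0,210],[[0,0,0],0,210]]}}

```text
t: 10.05
position: [0.4446, -0.0904, 0.0092]
tool_rot: [-3.141, 0.001, -2.99]
wrist_force: [-1.1, 1.3, 10.9]
grip_width: 0.0328
grasp_force: 58.7
```

```bash
python3 go.py 606 209 120 196.9
```

```text
t 10.05 pos [444.6 -90.4   9.2] yaw -171.3 tool dx,dy,dz -204.7 271.6 -110.8 turn -8.2 w 0.0328 q6 -1.95 [-3.141e+00  1.000e-03 -2.990e+00]
```

Call:
{"name": "move_arm", "arguments": {"plan": [[[0,0,-5],0,210],[[0,0,-25],0,210],[[0,0,-40],0,210],[[0,0,-30],0,210],[[-14,18,-10],0,210],[[-27,36,0],0,210],[[-27,36,0],0,210],[[-27,36,0],0,210]]}}

```text
t: 10.85
position: [0.5197, 0.05, 0.119]
tool_rot: [-3.141, 0.001, -2.991]
wrist_force: [0.2, -0.7, -1.3]
grip_width: 0.0325
grasp_force: 60.3
```

Call:
{"name": "move_arm", "arguments": {"plan": [[[-27,36,0],0,210],[[-27,36,0],0,210],[[-27,36,0],0,210],[[-18,24,0],0,210],[[-11,14,0],0,210],[[0,0,0],-4,210],[[0,0,0],-4,210],[[0,0,0],0,210]]}}

```text
t: 11.65
position: [0.6054, 0.2097, 0.1183]
tool_rot: [-3.142, -0.001, -2.849]
wrist_force: [0.2, -0.5, -0.7]
grip_width: 0.0324
grasp_force: 60.3
```

```bash
python3 wm.py pics/w3.png; python3 go.py 606 209 22.2 196.9;
```

```text
white [317. 240.] (658, 225, 206, 65, 16.8) bbox (279, 140, 77, 206)
white [314.  57.] (501, 175, 65, 65, 16.8) bbox (271, 8, 87, 96)
dark [314.  56.] (502, 175, 74, 74, 16.7) bbox (266, 4, 97, 106)
t 11.7 pos [605.4 209.5 118.3] yaw -163.4 tool dx,dy,dz -0.4 -0.7 96.1 turn -0.3 w 0.0329 q6 -1.55 [-3.142 -0.    -2.852]
```

View pics/w3.png

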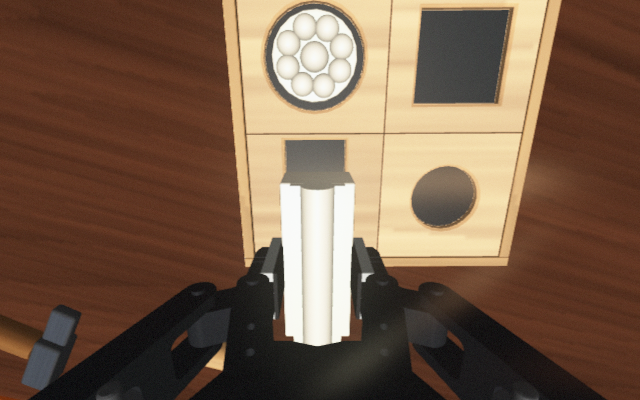

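The rosette sits centred in its recess at (315,56). The moulding is held square to the oblong recess, with its top ends at about rows 180 and 340.

```bash
python3 - <<'E'
from cell import robot; from h import *
f=robot.grab_frame("wrist")
for uv,z in(((285,184),.133),((353,184),.133),((318,182),.145),((318,346),.145),((285,140),.02),((347,140),.02)):
    p=cast(f,uv,z)[0]; d=(p[:2]-[.606,.209])*1000; a=np.radians(16.8); print(uv,z,(d@[np.cos(a),np.sin(a)]).round(1),(d@[-np.sin(a),np.cos(a)]).round(1))
E
```

```text
(285, 184) 0.133 -42.0 -14.1
(353, 184) 0.133 -41.9 16.4
(318, 182) 0.145 -45.9 0.6
(318, 346) 0.145 36.6 0.5
(285, 140) 0.02 -49.0 -25.6
(347, 140) 0.02 -48.9 24.4
```

Call:
{"name": "move_arm", "arguments": {"plan": [[[-1,-1.5,25],0,210],[[0,0,30],0,210],[[0,0,20],0,210],[[0,0,12],0,210],[[0,0,5],0,210],[[0,0,2.5],0,210],[[0,0,0],0,210],[[0,0,0],0,210]]}}

```text
t: 12.55
position: [0.6079, 0.2086, 0.0248]
tool_rot: [3.142, 0.002, -2.85]
wrist_force: [0.2, -0.1, -0.8]
grip_width: 0.0329
grasp_force: 60.3
```

Call:
{"name": "move_arm", "arguments": {"plan": [[[0,0,0.5],0,210],[[0,0,0.5],0,210],[[0,0,0],0,170],[[0,0,0],0,130],[[0,0,0],0,90],[[0,0,0],0,60],[[0,0,0],0,60],[[0,0,0],0,60]]}}

```text
t: 13.35
position: [0.6072, 0.2084, 0.0228]
tool_rot: [-3.142, 0.0, -2.85]
wrist_force: [-0.6, 0.4, 0.2]
grip_width: 0.0653
grasp_force: 0.0
```

```bash
python3 go.py 466 -340 120 137
```

```text
t 13.35 pos [607.2 208.4  22.8] yaw -163.3 tool dx,dy,dz 292.8 -484.8 -97.2 turn 59.7 w 0.0653 q6 -1.55 [-3.142  0.    -2.85 ]
```

Call:
{"name": "move_arm", "arguments": {"plan": [[[0,0,-15],0,60],[[0,0,-40],0,20],[[0,0,-35],0,0],[[12,-20,-7],0,0],[[24,-40,0],0,0],[[24,-40,0],0,0],[[24,-40,0],0,0],[[24,-40,0],0,0]]}}

```text
t: 14.15
position: [0.5551, 0.0035, 0.1211]
tool_rot: [-3.141, 0.001, -2.85]
wrist_force: [0.7, -0.3, -0.1]
grip_width: 0.0852
grasp_force: 0.0
```

Call:
{"name": "move_arm", "arguments": {"plan": [[[24,-40,0],0,0],[[24,-40,0],0,0],[[24,-40,0],0,0],[[24,-40,0],0,0],[[24,-40,0],0,0],[[24,-40,0],0,0],[[24,-40,0],0,0],[[17,-25,0],0,0]]}}

```text
t: 14.95
position: [0.4654, -0.3436, 0.1212]
tool_rot: [-3.14, 0.001, -2.852]
wrist_force: [1.1, 0.1, -0.2]
grip_width: 0.0856
grasp_force: 0.0
```

Call:
{"name": "move_arm", "arguments": {"plan": [[[0,0,0],8.5,0],[[0,0,0],8.5,0],[[0,0,0],8.5,0],[[0,0,0],8.5,0],[[0,0,0],8.5,0],[[0,0,0],8.5,0],[[0,0,0],8.5,0],[[0,0,0],0,0]]}}

```text
t: 15.75
position: [0.466, -0.3405, 0.1209]
tool_rot: [3.141, 0.001, 2.393]
wrist_force: [0.2, -0.2, 0.1]
grip_width: 0.0854
grasp_force: 0.0
```

```bash
python3 wm.py pics/w4.png; python3 go.py 466 -340 9 137
```

```text
white [317. 193.] (465, -340, 52, 55, 47.1) bbox (287, 162, 61, 62)
t 15.8 pos [ 466.  -340.5  120.7] yaw 137.4 tool dx,dy,dz 0.3 0.3 111.7 turn 0.4 w 0.0854 q6 -1.48 [3.141e+00 1.000e-03 2.398e+00]
```

View pics/w4.png

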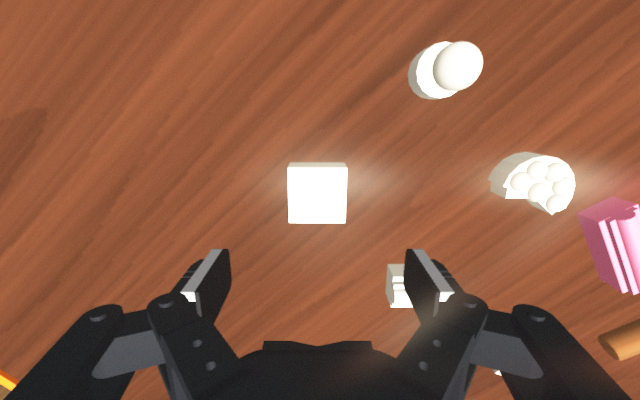

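The nailhead is at (317,193), square to the tool and within 1 mm of the prediction. The stump at (400,287) lies beyond the fingers.

Call:
{"name": "move_arm", "arguments": {"plan": [[[0,0,20],0.4,0],[[0,0,35],0,0],[[0,0,30],0,0],[[0,0,17],0,0],[[0,0,7],0,0],[[0,0,3],0,20],[[0,0,0],0,40],[[0,0,0],0,60]]}}

```text
t: 16.6
position: [0.4665, -0.3408, 0.0089]
tool_rot: [3.141, 0.002, 2.388]
wrist_force: [0.2, -0.0, 0.7]
grip_width: 0.0652
grasp_force: 0.0
```

Call:
{"name": "move_arm", "arguments": {"plan": [[[0,0,0],0,80],[[0,0,0],0,100],[[0,0,0],0,120],[[0,0,0],0,150],[[0,0,0],0,180],[[0,0,0],0,180],[[0,0,0],0,180],[[0,0,0],0,180]]}}

```text
t: 17.4
position: [0.4662, -0.3406, 0.0089]
tool_rot: [3.141, 0.001, 2.388]
wrist_force: [-1.7, 2.7, 7.5]
grip_width: 0.0485
grasp_force: 62.3
```

```bash
python3 go.py 470 281 120 106.9
```

```text
t 17.4 pos [ 466.2 -340.6    8.9] yaw 136.8 tool dx,dy,dz 422.7 455.7 -111.1 turn 29.9 w 0.0485 q6 -1.47 [3.141e+00 1.000e-03 2.388e+00]
```

Call:
{"name": "move_arm", "arguments": {"plan": [[[0,0,-5],0,180],[[0,0,-25],0,180],[[0,0,-40],0,180],[[0,0,-30],0,180],[[15,16,-10],0,180],[[32,34.5,0],0,180],[[32,34.5,0],0,180],[[32,34.5,0],0,180]]}}

```text
t: 18.2
position: [0.4664, -0.1759, 0.1183]
tool_rot: [3.141, 0.001, 2.386]
wrist_force: [1.0, -0.1, -0.8]
grip_width: 0.0483
grasp_force: 62.1
```

Call:
{"name": "move_arm", "arguments": {"plan": [[[32,34.5,0],0,180],[[32,34.5,0],0,180],[[32,34.5,0],0,180],[[32,34.5,0],0,180],[[32,34.5,0],0,180],[[32,34.5,0],0,180],[[32,34.5,0],0,180],[[32,34.5,0],0,180]]}}

```text
t: 19.0
position: [0.4688, 0.2012, 0.1182]
tool_rot: [3.141, 0.0, 2.388]
wrist_force: [0.7, -0.6, -1.1]
grip_width: 0.0487
grasp_force: 62.1
```

Call:
{"name": "move_arm", "arguments": {"plan": [[[32,34.5,0],0,180],[[14,15,0],0,180],[[10,11,0],0,180],[[0,0,0],7.5,180],[[0,0,0],7.5,180],[[0,0,0],7.5,180],[[0,0,0],7.5,180],[[0,0,0],0,180]]}}

```text
t: 19.8
position: [0.4696, 0.2809, 0.1179]
tool_rot: [-3.141, 0.0, 1.862]
wrist_force: [0.6, 0.3, -0.6]
grip_width: 0.0486
grasp_force: 62.1
```

```bash
python3 wm.py pics/w5.png; python3 go.py 470 281 22 106.9;
```

```text
white [312. 258.] (483, 220, 140, 193, 31.9) bbox (240, 158, 156, 187)
t 19.85 pos [469.7 281.  117.9] yaw 106.9 tool dx,dy,dz -0.1 0.3 95.9 turn 0.0 w 0.0484 q6 0.22 [-3.141  0.     1.866]
```

View pics/w5.png

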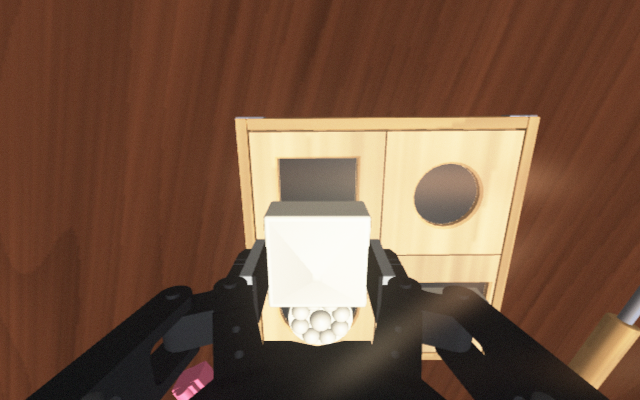

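```bash
python3 - <<'E'
from cell import robot; from h import *
f=robot.grab_frame("wrist");a=np.radians(106.9)
for uv,z in(((266,217),.133),((369,217),.133),((271,306),.133),((366,306),.133),((279,158),.02),((357,158),.02)):
    p=cast(f,uv,z)[0]; d=(p[:2]-[.470,.281])*1000;  print(uv,z,"toolx",(d@[np.cos(a),np.sin(a)]).round(1),"tooly",(d@[np.sin(a),-np.cos(a)]).round(1))
E
```

```text
(266, 217) 0.133 toolx 25.0 tooly -24.3
(369, 217) 0.133 toolx 25.0 tooly 23.4
(271, 306) 0.133 toolx -23.8 tooly -24.2
(366, 306) 0.133 toolx -23.7 tooly 24.5
(279, 158) 0.02 toolx 32.9 tooly -31.9
(357, 158) 0.02 toolx 32.9 tooly 32.0
```

Centred to about 1 mm. Lowering.

Call:
{"name": "move_arm", "arguments": {"plan": [[[0,0,25],0,180],[[0,0,30],0,180],[[0,0,20],0,180],[[0,0,12],0,180],[[0,0,5],0,180],[[0,0,2.5],0,180],[[0,0,0],0,180],[[0,0,0],0,180]]}}

```text
t: 20.7
position: [0.4703, 0.282, 0.0241]
tool_rot: [3.14, -0.0, 1.864]
wrist_force: [0.1, -0.2, -0.3]
grip_width: 0.0483
grasp_force: 62.2
```

Call:
{"name": "move_arm", "arguments": {"plan": [[[0,0,0.5],0,180],[[0,0,0.5],0,180],[[0,0,0],0,150],[[0,0,0],0,110],[[0,0,0],0,70],[[0,0,0],0,30],[[0,0,0],0,20],[[0,0,0],0,20]]}}

```text
t: 21.5
position: [0.4697, 0.2817, 0.0223]
tool_rot: [3.142, 0.0, 1.864]
wrist_force: [-0.2, -0.2, 0.9]
grip_width: 0.0787
grasp_force: 0.0
```

```bash
python3 go.py 455 -206 130 107
```

```text
t 21.5 pos [469.7 281.7  22.3] yaw 106.8 tool dx,dy,dz -462.6 -155.0 -107.7 turn -0.2 w 0.0787 q6 0.23 [3.142 0.    1.864]
```

Call:
{"name": "move_arm", "arguments": {"plan": [[[0,0,-15],0,20],[[0,0,-40],0,0],[[0,0,-38],0,0],[[-20,-6,-15],0,0],[[-43,-14.5,0],0,0],[[-43,-14.5,0],0,0],[[-43,-14.5,0],0,0],[[-43,-14.5,0],0,0]]}}

```text
t: 22.3
position: [0.4638, 0.0779, 0.1315]
tool_rot: [3.14, 0.0, 1.865]
wrist_force: [0.5, -0.1, 0.6]
grip_width: 0.0853
grasp_force: 0.0
```

Call:
{"name": "move_arm", "arguments": {"plan": [[[-43,-14.5,0],0,0],[[-43,-14.5,0],0,0],[[-43,-14.5,0],0,0],[[-43,-14.5,0],0,0],[[-43,-14.5,0],0,0],[[-43,-14.5,0],0,0],[[-13,-4,0],0,0],[[0,0,0],0,0]]}}

```text
t: 23.1
position: [0.4552, -0.2081, 0.1312]
tool_rot: [3.141, 0.001, 1.861]
wrist_force: [-0.1, -0.1, -0.4]
grip_width: 0.0853
grasp_force: 0.0
```

```bash
python3 wm.py pics/w6.png; python3 go.py 455 -206 9 107;
```

```text
white [320. 190.] (458, -208, 40, 50, 16.6) bbox (298, 164, 45, 54)
t 23.15 pos [ 454.9 -206.6  130.8] yaw 106.7 tool dx,dy,dz 0.5 0.3 121.8 turn -0.3 w 0.085 q6 -0.74 [3.141 0.    1.862]
```

View pics/w6.png

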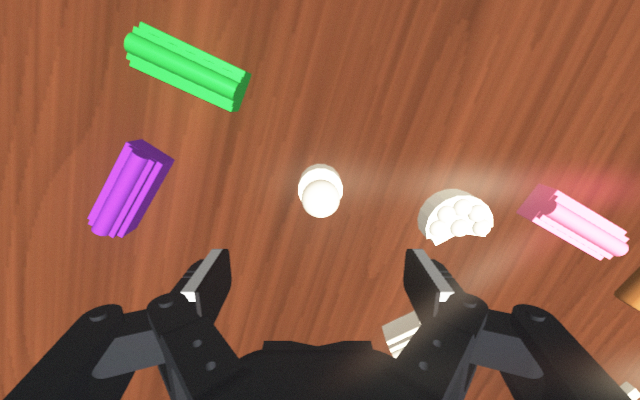

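The finial plinth is centred near (320,189), with the ball leaning towards the gripper by perspective. The broken rosette at (457,215) stands clear of the right finger.

```bash
python3 - <<'E'
from cell import robot; from h import *
f=robot.grab_frame("wrist"); print(cast(f,[320,189],.024),cast(f,[320,198],.047))
E
python3 go.py 455 -206 9 107
```

```text
[[ 0.45589254 -0.20226855  0.024     ]] [[ 0.45598685 -0.20329488  0.047     ]]
t 23.2 pos [ 454.8 -205.7  130.6] yaw 106.8 tool dx,dy,dz -0.4 0.1 121.6 turn -0.2 w 0.0851 q6 -0.74 [-3.142 -0.     1.863]
```

Call:
{"name": "move_arm", "arguments": {"plan": [[[2,1.5,20],0,0],[[0,0,35],0,0],[[0,0,35],0,0],[[0,0,20],0,20],[[0,0,8],0,40],[[0,0,4],0,60],[[0,0,0],0,80],[[0,0,0],0,90]]}}

```text
t: 24.0
position: [0.4567, -0.204, 0.0093]
tool_rot: [3.14, 0.001, 1.864]
wrist_force: [0.1, 0.1, -0.5]
grip_width: 0.0554
grasp_force: 0.0
```

Call:
{"name": "move_arm", "arguments": {"plan": [[[0,0,0],0,110],[[0,0,0],0,130],[[0,0,0],0,150],[[0,0,0],0,180],[[0,0,0],0,200],[[0,0,0],0,200],[[0,0,0],0,200],[[0,0,0],0,200]]}}

```text
t: 24.8
position: [0.4564, -0.2043, 0.0094]
tool_rot: [3.141, 0.001, 1.864]
wrist_force: [-1.7, 1.2, 9.8]
grip_width: 0.0378
grasp_force: 58.8
```

```bash
python3 go.py 575 313.5 120 107
```

```text
t 24.8 pos [ 456.4 -204.3    9.4] yaw 106.8 tool dx,dy,dz 461.5 263.1 -110.6 turn -0.2 w 0.0378 q6 -0.74 [3.141e+00 1.000e-03 1.864e+00]
```

Call:
{"name": "move_arm", "arguments": {"plan": [[[0,0,-5],0,200],[[0,0,-25],0,200],[[0,0,-40],0,200],[[0,0,-30],0,200],[[20,11,-10],0,200],[[39,22.3,0],0,200],[[39,22.3,0],0,200],[[39,22.3,0],0,200]]}}

```text
t: 25.6
position: [0.4911, -0.0491, 0.119]
tool_rot: [3.141, 0.0, 1.863]
wrist_force: [0.8, -1.3, -0.6]
grip_width: 0.0377
grasp_force: 60.3
```

Call:
{"name": "move_arm", "arguments": {"plan": [[[39,22.3,0],0,200],[[39,22.3,0],0,200],[[39,22.3,0],0,200],[[39,22.3,0],0,200],[[39,22.3,0],0,200],[[39,22.3,0],0,200],[[39,22.3,0],0,200],[[39,22.3,0],0,200]]}}

```text
t: 26.4
position: [0.5716, 0.3016, 0.1186]
tool_rot: [-3.142, 0.0, 1.864]
wrist_force: [1.2, 0.4, 0.4]
grip_width: 0.0376
grasp_force: 60.3
```

Call:
{"name": "move_arm", "arguments": {"plan": [[[12,7,0],0,200],[[0,0,0],0,200],[[0,0,0],0,200],[[0,0,0],0,200],[[0,0,0],0,200],[[0,0,0],0,200],[[0,0,0],0,200],[[0,0,0],0,200]]}}

```text
t: 27.2
position: [0.5749, 0.313, 0.1184]
tool_rot: [3.142, 0.0, 1.863]
wrist_force: [-0.2, -0.1, -0.7]
grip_width: 0.0379
grasp_force: 60.3
```

```bash
python3 wm.py pics/w7.png; python3 go.py 575 313.5 22.4 106.9;
```

```text
white [316. 253.] (594, 247, 99, 157, 16.8) bbox (267, 184, 101, 152)
white [162. 190.] (462, 275, 79, 111, 11.6) bbox (131, 133, 96, 122)
t 27.25 pos [574.9 313.1 118.4] yaw 106.8 tool dx,dy,dz 0.3 0.2 96.0 turn -0.1 w 0.0375 q6 0.19 [3.142 0.    1.864]
```

View pics/w7.png

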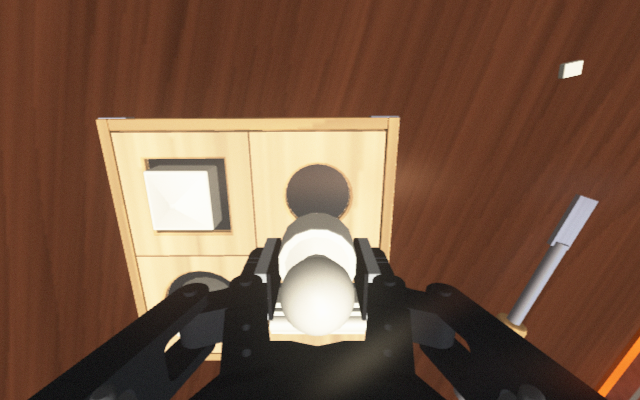

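```bash
python3 - <<'E'
from cell import robot; from h import *
f=robot.grab_frame("wrist");a=np.radians(106.9)
for uv,z in(((318,295),.1555),((318,230),.133),((318,193.5),.017),((287,193),.02),((350,193),.02),((318,164),.02)):
    p=cast(f,uv,z)[0]; d=(p[:2]-[.575,.313])*1000;  print(uv,z,"toolx",(d@[np.cos(a),np.sin(a)]).round(1),"tooly",(d@[np.sin(a),-np.cos(a)]).round(1))
E
```

```text
(318, 295) 0.1555 toolx -1.4 tooly 0.0
(318, 230) 0.133 toolx 18.3 tooly 0.1
(318, 193.5) 0.017 toolx 1.6 tooly 0.3
(287, 193) 0.02 toolx 3.0 tooly -26.0
(350, 193) 0.02 toolx 2.9 tooly 27.5
(318, 164) 0.02 toolx 27.9 tooly 0.4
```

Call:
{"name": "move_arm", "arguments": {"plan": [[[2,0.5,25],0,200],[[0,0,30],0,200],[[0,0,20],0,200],[[0,0,12],0,200],[[0,0,5],0,200],[[0,0,2.5],0,200],[[0,0,0],0,200],[[0,0,0],0,200]]}}

```text
t: 28.1
position: [0.5754, 0.3158, 0.0248]
tool_rot: [3.14, -0.0, 1.864]
wrist_force: [0.2, 0.1, -0.0]
grip_width: 0.0376
grasp_force: 60.3
```

Call:
{"name": "move_arm", "arguments": {"plan": [[[0,0,0.5],0,200],[[0,0,0.5],0,200],[[0,0,0],0,170],[[0,0,0],0,130],[[0,0,0],0,90],[[0,0,0],0,60],[[0,0,0],0,60],[[0,0,0],0,60]]}}

```text
t: 28.9
position: [0.5747, 0.3154, 0.0228]
tool_rot: [-3.142, 0.0, 1.864]
wrist_force: [0.2, -0.0, -0.1]
grip_width: 0.065
grasp_force: 0.0
```

Call:
{"name": "move_arm", "arguments": {"plan": [[[0,0,-15],0,60],[[0,0,-35],0,60],[[0,0,-40],0,40],[[0,0,-40],0,20],[[0,0,-40],0,0],[[0,0,-30],0,0],[[0,0,0],0,0],[[0,0,0],0,0]]}}

```text
t: 29.7
position: [0.575, 0.3156, 0.2245]
tool_rot: [3.139, -0.0, 1.864]
wrist_force: [-0.3, -0.4, -0.6]
grip_width: 0.0855
grasp_force: 0.0
```

Call:
{"name": "move_arm", "arguments": {"plan": [[[-20,-40,0],0,0],[[-20,-40,0],0,0],[[-20,-40,0],0,0],[[-10,-20,0],0,0],[[0,0,0],0,0],[[0,0,0],0,0],[[0,0,0],0,0],[[0,0,0],0,0]]}}

```text
t: 30.5
position: [0.4616, 0.2086, 0.2225]
tool_rot: [-3.141, -0.0, 1.864]
wrist_force: [1.0, 0.8, -0.3]
grip_width: 0.0856
grasp_force: 0.0
```

```bash
python3 go.py 500 200; python3 - <<'E'
from cell import robot; from h import *
f=robot.grab_frame("wrist"); cv2.imwrite("pics/w8.png",f["image"][:,:,::-1])
f=robot.grab_frame("scene"); cv2.imwrite("pics/s8.png",cv2.resize(f["image"][100:350,100:580,::-1],None,fx=1.6,fy=1.6))
E
python3 m.py | grep white
```

```text
t 30.5 pos [461.6 208.6 222.5] yaw 106.8 tool dx,dy,dz -19.3 34.3 None turn None w 0.0856 q6 0.11 [-3.141 -0.     1.864]
top white [201. 216.] [475. 265.] rect (476, 265, 58, 23, 15.0) 164.5
top white [241. 204.] [502. 174.] rect (501, 172, 68, 71, 0.3) 704.5
top white [397. 171.] [ 584. -197.] rect (583, -194, 63, 49, 27.9) 402.5
top white [454. 166.] [ 597. -337.] rect (595, -334, 56, 44, 47.6) 363.0
top white [229. 160.] [608. 206.] rect (608, 205, 103, 48, 17.1) 761.5
scene white [193. 292.] [ 599. -336.] rect (602, -336, 70, 42, 47.4) 529.0
scene white [260. 268.] [ 587. -196.] rect (590, -195, 73, 51, 30.0) 501.0
scene white [475. 219.] [616. 319.] rect (619, 321, 23, 102, 12.4) 214.0
scene white [433. 226.] [602. 212.] rect (603, 207, 109, 58, 16.4) 737.5
scene white [466. 202.] [563. 329.] rect (565, 327, 46, 99, 34.6) 383.5
scene white [398. 196.] [489. 179.] rect (498, 172, 88, 102, 17.1) 652.0
scene white [428. 179.] [460. 281.] rect (467, 273, 81, 102, 14.5) 579.5
```

View pics/w8.png

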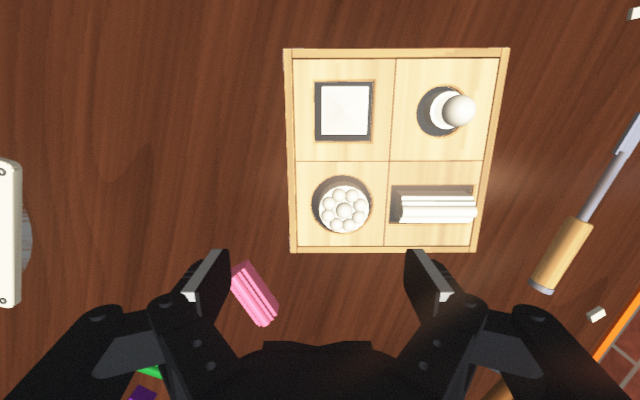

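View pics/s8.png

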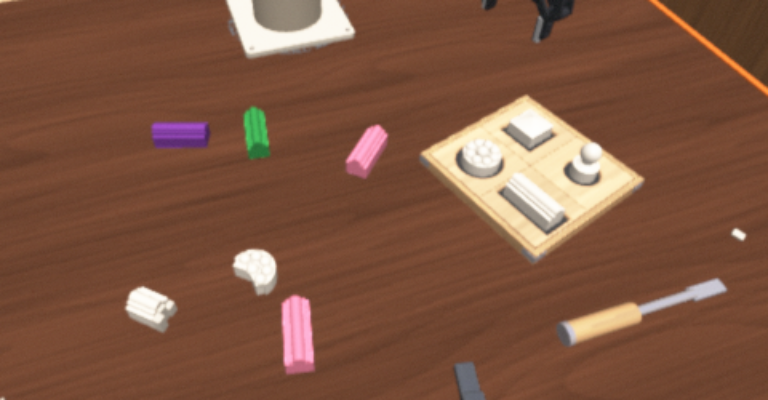

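The wrist and scene views show all four casts upright inside their own recesses, with dark floor visible round each one. The spoilt casts measure the same as at the start.

```bash
python3 -c "
from cell import robot
print(robot.job_done())"
```

```text
the job is handed in; nothing more can be done
None
```

I laid all four sound casts in their matching recesses and handed the job in at about 31 s; the final pictures show each one seated in its recess and both spoilt casts unmoved, but the hand-in returned no verdict.

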